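# Hold a freshly glued carton shut in the hand press

### The job

The flat carton in the hand press has just been glued: slide the yellow transport lock out to its end stop, then push the red palm button down until the orange pointer stands in the green band of the gauge, so that the foot presses on the carton. Keep it there for two seconds and finish while still holding it down; on no account push on into the red band, and leave the carton and the other things on the desk where they are.

Things in the scene. Friction and masses are not known exactly. Their poses are not given: they have to be found in the camera images.
- press: Grey hand press, fixed; origin on the desk top under the ram axis; x points to its back, y along the bridge towards the lock, z up. Base plate 150 (x) x 220 (y) x 12 mm, columns at y = +-86 mm, bridge 50 mm wide, y = -108 to +152 mm, top at z = 115 mm. Lock housing y = 40 to 149 mm, 34 mm wide, up to z = 156 mm; dark end stop at y = 141 to 149 mm, up to z = 165 mm.
- gauge_green (a point): middle of the green band, on the face of the gauge plate that looks to the press's -x. The black plate stands on the bridge, 30 mm wide, up to 179 mm above the desk: white at the top, green band 8 mm high, narrow white gap, red at the bottom. The orange pointer moves down with the ram.
- lock_slide (a joint): travel of the yellow transport lock, m: 0 = its forked tongue is under the ram's collar and blocks the ram, 0.040 = out at the end stop, ram free; it frees the ram only from about 0.034 on. It slides along the press's +y (away from the red button), friction about 2 N, and stays where it is left. It may start up to 8 mm out.
- lock_grip (a point): centre of the yellow upright grip of the lock: a block 18 (x) x 18 (y) x 30 mm high, its top 15 mm above this point, its foot 15 mm below; at lock travel 0 it is 85 mm from the ram axis along the press's +y. Free on all four sides; 52 mm clear between the button's rim and the grip's near face when locked.
- button_top (a point): centre of the top face of the red round palm button on the ram, 48 mm across, 24 mm high, flat on top over 24 mm: 200 mm above the desk when up; it goes straight down with the ram
- press_ram (a joint): travel of the ram downward, m: 0 = up, 0.034 = hard stop. A spring pushes it up: 5 N to start, 150 N/m; the foot meets the carton at about 0.012, then 450 N/m is added; about 14 N in mid green. The pointer is in the green band from 0.018 to 0.026 (middle 0.022), in the red from 0.0295 on.
- foot_under (a point): round rubber foot under the ram, 52 mm across, sprung; this point is the centre of its underside, 55 mm above the desk when up
- carton: flat shipping carton 87 x 120 x 31 mm lying loose on the press's base plate under the foot; origin at the centre of its underside, its 120 mm side along the press's y
- screw_jar: white screw jar, 64 mm across, 66 mm high, bystander; origin under its centre
- glue: glue bottle with a red needle cap, 36 mm across, 96 mm high, bystander; origin under its centre
- tape: roll of clear tape lying flat, 94 mm across, 24 mm high, bystander; origin under its centre
- marker: black felt marker 126 mm long, lying, bystander; origin under its centre
- cube_carton: small blue cube carton, 62 mm, bystander; origin under its centre
Things that resemble listed ones, but are neither listed nor needed, are in the scene too. Leave any pink look-alike of the carton alone.

How it is judged:
On the way, in this order (a step that is already met when the one before it is completed fails the run):
1. the transport lock is out at its end stop, the ram still up (value of joint lock_slide above 0.037 m and value of joint press_ram below 0.004 m), for 0.2 s.
2. the palm button is held down in the green band for 1.5 s (value of joint lock_slide above 0.037 m and value of joint press_ram between 0.018 and 0.026 m and contact force between press_foot and carton above 2 N and contact force between any of the fingers, the arm and press_ram above 4 N), for 1.5 s.
At the end, for the whole second after the job is handed in: The lock is out at its end stop (travel over 37 of 40 mm); the robot holds the palm button down with more than 4 N, the ram at rest between 18 and 26 mm of travel (pointer in the green band), and the foot presses on the carton with more than 2 N (all of step 2 and velocity of joint press_ram between -0.01 and 0.01 m/s); the arm keeps its last pose, push and grip.
It fails at once if the ram is pushed into the red band (over 29.5 mm) (value of joint press_ram above 0.0295 m).
It fails at once if the carton is shifted by more than 15 mm (distance of carton from where it was at the start of the episode above 0.015 m).
It fails at once if a bystander (screw jar, glue bottle, tape roll, marker, cube carton) is moved by more than 20 mm (distance of any of screw_jar, glue, tape, marker, cube_carton from where it was at the start of the episode above 0.02 m).
It also fails if it takes over 43 s, if anything falls off the work surface, if the arm or the gripper's body presses on something with over 40 N, if the wrist force passes 120 N, or if a joint passes its speed limit or range.

### The arm

A 6-joint arm with a two-finger parallel gripper is mounted at the origin on a cart in front of the work surface, level with it; the furniture and walls round the work are solid. World frame = base frame: x ahead of the robot, y to its left, z up, the work surface at z = 0. Lengths are in m, angles in rad, forces in N, time in s.
With the tool pointing down it reaches from about 0.25 to 0.725 m from the base axis. Payload 4 kg.
Tool frame: the origin (TCP) lies midway between the tips of the shut fingers; the grasp point (between the pads) lies pinch_z behind it (pinch_z is the distance from the TCP to the grasp point, in m); z points along the fingers, y is the direction in which the jaws open and shut (so a half turn about z gives the same grasp; the last joint's range is limited). The gripper opens to 85 mm and grips with 20 to 120 N. Pads are 22 mm wide; open, the fingers measure 114 mm over their backs; the gripper's body (76 mm by 85 mm) begins 54 mm behind the grasp point. The pads swing forward as they close: fully open they stand 13 mm farther back than shut.
Start: joints at [0, 0.241, 0.005, 1.335, 0, 1.571], TCP at [0.5, -0, 0.231] pointing down, gripper open.
Joint ranges: [-2.72, 2.72], [-1.05, 1.87], [-1.09, 1.28], [-1.99, 2.15], [-1.42, 1.44], [-3.14, 3.14]. Speed limits (rad/s): [2.79, 2.79, 3.14, 3.14, 3.14, 3.14].

### API

Orientations are given as a unit quaternion [x, y, z, w].
In Python, from workcell import * gives the robot as it stands.
- The arm moves only by the tool move_arm, never from a script. Its argument "motion" is a list of rows, each a list of 3 entries, a list of its own where there are three numbers: the finger opening in mm, from 0 to 85.4, then the shift along the tool's x, y, z in units of 50 mm (1.0 is 50 mm), then the turn about the tool's z in units of 6 degrees (1.0 is 6 degrees). In form: [[claw, [dx, dy, dz], roll], ...]. A call has exactly 10 rows; each row is the pose to reach, as a shift and turn from the pose commanded when the call began, along the tool's axes at that moment; what a row does not reach only later rows make up. A row lasts 1/10 s, in which the tool goes at most 50 mm and 8.59 degrees, less where a joint would pass 70% of its speed; a pose out of reach is approached as far as the arm can. A call with a gripper value outside its range is refused whole. The fingers move at their own pace and stop on an object; the grip force is fixed at half the most. Time passes only in rows, so rows that repeat a pose let the fingers close, or fill a call up. It gives the time, the measured TCP pose, the force and the opening at its end, in the units of the state.
- get_obs(): the state, without advancing time (a new reading comes with each control period).
- camera(name): name is "scene" or "side" or "wrist"; returns a dict with "color" (400x640x3 uint8, red, green, blue), "fx", "fy", "cx", "cy" (pixels), "rvec" (rotation vector, rad) and "tvec" (3), from world to camera coordinates, as OpenCV has them; the wrist camera has in their place "mount" (4x4, takes a point from camera to tool coordinates, whose origin is the TCP and whose axes are the flange's). Camera axes: x right, y down, z forward; pixel columns grow to the right and rows downward; lengths in m; the calibration is good to about 2 mm. A picture is of the moment at which its call begins: read the wrist's pose just before it. There is no depth.
- job_done(): hands the job in, once; it reports no verdict.
The state is a dict: "clock": time; "joint_pos": joint angles; "joint_vel": joint speeds; "tau": joint torques, N m; "eef_pos": TCP position; "tool_rot": TCP orientation; "ft_force": force on the tool from outside, world axes, zero at the start; "ft_torque": the same for the moment, N m; "grip_width": finger opening in m.
Only numpy, scipy, OpenCV 4.12 (cv2) and the standard library are available. Lean on these libraries where they do the work, as an engineer would, in place of code of your own. Each camera call takes 0.05 s, during which the arm holds its last target.

## Working session

There is one attempt and no reset: what is moved stays moved. The work goes in short steps, Python scripts to look and compute and a tool call to move; the robot and the scene stay as the last step left them, time stands still between calls to the robot, and variables do not carry over. Pictures are saved under pics/ and viewed, and the job is handed in when it is done.

Besides the shell and the picture viewer there is one more tool, called after "Request:" as name([rows], argument=value, ...), one row to a line, values as JSON. move_arm: Moves the arm, as the interface text tells. Its arguments: {"type":"object","properties":{"motion":{"type":"array","items":{"type":"array"}}},"required":["motion"]}

```bash
mkdir -p pics; ls
cat > h.py <<'E'
from workcell import *
import numpy as np, cv2
def grab(n,tag):
    o=get_obs(); c=camera(n); cv2.imwrite(f'pics/{tag}.png',c['color'][:,:,::-1])
    d={k:np.array(c[k]) for k in c if k!='color'}; d['eef']=np.array(o['eef_pos']); d['rot']=np.array(o['tool_rot'])
    np.savez(f'pics/{tag}.npz',**d); return c
E
python3 - <<'E'
from h import *
print(get_obs())
for n in ['scene','side','wrist']:
    c=grab(n,n+'0'); print(n,{k:np.round(c[k],4).tolist() for k in c if k!='color'})
E
```

```text
pics
{'clock': 0.0, 'joint_pos': array([-2.70580917e-05,  2.41419693e-01,  3.68698670e-03,  1.33521398e+00,
        5.95841447e-06,  1.57083955e+00]), 'joint_vel': array([-0.0005036 ,  0.00114863,  0.00015582, -0.00107013, -0.00048624,
       -0.00028261]), 'tau': array([ 5.50268451e-04, -3.72315860e+01,  2.52406776e+01,  1.67737965e-02,
        2.29149265e-05,  1.14679995e-05]), 'eef_pos': array([ 4.99343601e-01, -1.17029061e-05,  2.30395414e-01]), 'tool_rot': array([ 0.70713122,  0.70708152, -0.00075816, -0.00076237]), 'ft_force': array([-0.67262656, -0.07303474,  0.15561391]), 'ft_torque': array([-0.02974718, -0.00062368,  0.0143123 ]), 'grip_width': 0.08578145632721434}
scene {'fx': 459.5731, 'fy': 459.5731, 'cx': 315.012, 'cy': 206.4951, 'rvec': [1.6079, 2.1163, -0.7102], 'tvec': [0.0069, -0.3989, 1.6827]}
side {'fx': 402.0667, 'fy': 402.0667, 'cx': 314.5678, 'cy': 189.5554, 'rvec': [0.5082, -2.9428, 0.7008], 'tvec': [0.6099, 0.103, 1.3145]}
wrist {'fx': 309.4926, 'fy': 309.4926, 'cx': 324.5519, 'cy': 201.6031, 'mount': [[-0.0004, -0.9608, -0.2772, 0.0695], [1.0, -0.0007, 0.001, 0.0004], [-0.0012, -0.2772, 0.9608, -0.1429], [0.0, 0.0, 0.0, 1.0]]}
```

View pics/scene0.png

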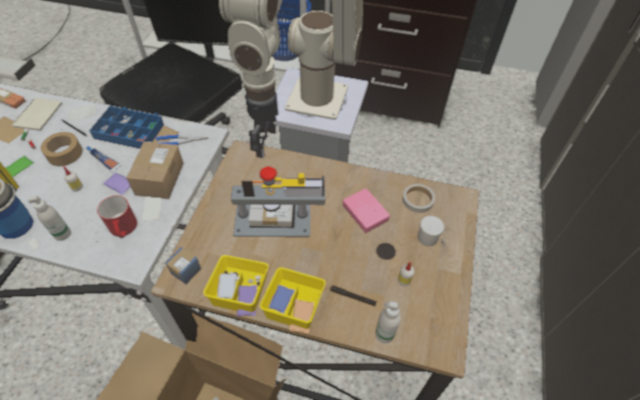

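View pics/side0.png

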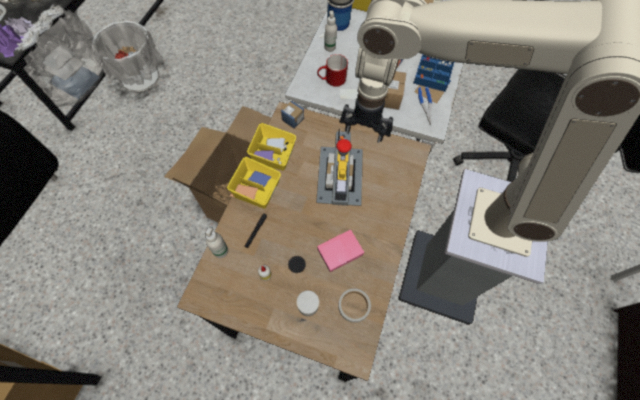

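View pics/wrist0.png

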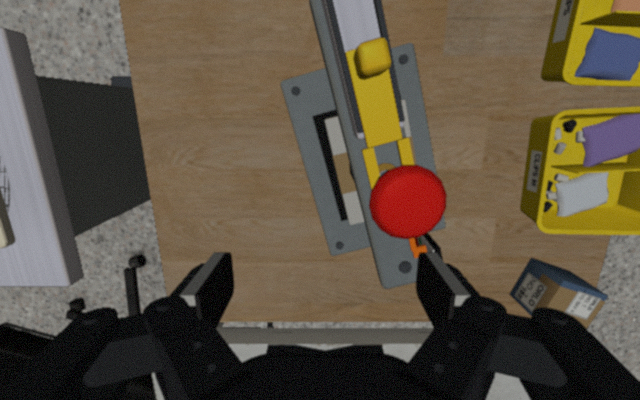

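The wrist view shows the red button near (408,202) and the yellow grip near (374,57). The press's +y runs roughly along world +y. Next I'll enlarge the crops.

Run:
```python
import cv2,numpy as np
w=cv2.imread('pics/wrist0.png')[0:300,270:480]
s=cv2.imread('pics/scene0.png')[155:245,220:340]
d=cv2.imread('pics/side0.png')[120:215,305:375]
cv2.imwrite('pics/cw.png',cv2.resize(w,None,fx=2,fy=2,interpolation=2))
cv2.imwrite('pics/cs.png',cv2.resize(s,None,fx=6,fy=6,interpolation=2))
cv2.imwrite('pics/cd.png',cv2.resize(d,None,fx=6,fy=6,interpolation=2))
```

```text
(no output)
```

View pics/cw.png

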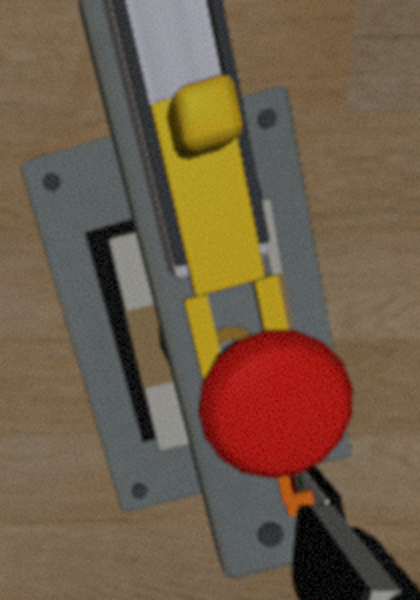

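View pics/cs.png

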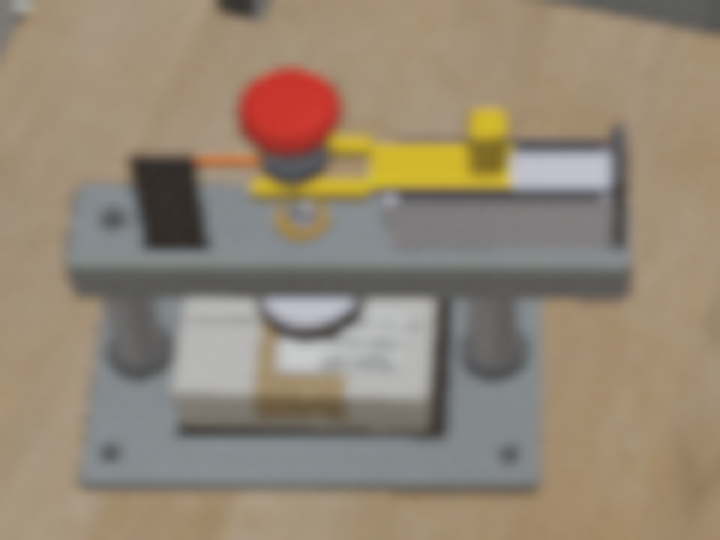

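View pics/cd.png

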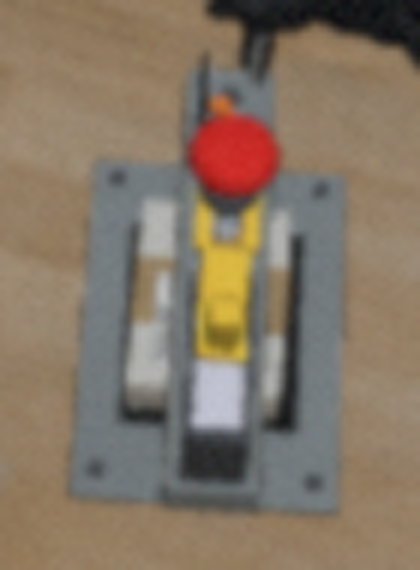

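Scene crop: button (268,173), grip (301,178), gauge plate seen from behind at (248,188). Side crop: button (344,146), grip (342,173). Now I'll triangulate across the three views.

```bash
cat >> h.py <<'E'
from scipy.spatial.transform import Rotation as R
from scipy.optimize import least_squares
def cam(tag):
    d=np.load(f'pics/{tag}.npz')
    K=np.array([[d['fx'],0,d['cx']],[0,d['fy'],d['cy']],[0,0,1]])
    if 'mount' in d:
        T=np.eye(4);T[:3,:3]=R.from_quat(d['rot']).as_matrix();T[:3,3]=d['eef']
        E=np.linalg.inv(T@d['mount'])
    else:
        E=np.eye(4);E[:3,:3]=cv2.Rodrigues(d['rvec'])[0];E[:3,3]=d['tvec'].ravel()
    return K,E
def proj(tag,p):
    K,E=cam(tag);p=np.atleast_2d(p);q=(K@(p@E[:3,:3].T+E[:3,3]).T).T;return q[:,:2]/q[:,2:]
def tri(obs):
    f=lambda p:np.concatenate([(proj(t,p)[0]-uv) for t,uv in obs.items()])
    r=least_squares(f,[.5,0,.15]);return r.x,r.fun
def atz(tag,uv,z):
    K,E=cam(tag);d=E[:3,:3].T@np.linalg.solve(K,[uv[0],uv[1],1]);c=-E[:3,:3].T@E[:3,3];return c+d*(z-c[2])/d[2]
E
python3 - <<'E'
from h import *
np.set_printoptions(precision=4,suppress=True)
ob={}
for t,box in [('wrist0',(370,155,460,250)),('scene0',(250,160,290,190)),('side0',(330,130,360,160))]:
    im=cv2.imread(f'pics/{t}.png').astype(int);b,g,r=im[...,0],im[...,1],im[...,2]
    m=((r>110)&(g<60)&(b<70)).astype(np.uint8);x0,y0,x1,y1=box;mm=np.zeros_like(m);mm[y0:y1,x0:x1]=m[y0:y1,x0:x1]
    M=cv2.moments(mm,True);ob[t]=(M['m10']/M['m00'],M['m01']/M['m00']);print(t,ob[t],M['m00'],cv2.boundingRect(mm))
print('button',tri(ob)); print({t:atz(t,ob[t],.188) for t in ob})
g={'wrist0':(372.5,58.5),'scene0':(301.3,178.3),'side0':(342.5,173.3)}
print('grip',tri(g)); print({t:atz(t,g[t],.156) for t in g})
# plate holes / corners at z=.012 wrist: corners
for uv in [(281,82),(332,255),(415,44)]: print(atz('wrist0',uv,.012))
E
```

```text
wrist0 (408.16225875625446, 201.14248272575648) 4197.0 (371, 166, 75, 80)
scene0 (267.5244755244755, 173.62937062937064) 143.0 (261, 168, 14, 13)
side0 (343.3741496598639, 145.61904761904762) 147.0 (337, 140, 14, 13)
button (array([0.5517, 0.0165, 0.1891]), array([-0.1201,  0.0539,  0.2629, -0.0233, -0.6709, -0.2379]))
{'wrist0': array([0.5521, 0.0163, 0.188 ]), 'scene0': array([0.5511, 0.0155, 0.188 ]), 'side0': array([0.5497, 0.016 , 0.188 ])}
grip (array([0.5285, 0.1004, 0.1716]), array([-0.2386, -0.0094, -0.2556, -0.2721, -1.363 , -0.0991]))
{'wrist0': array([0.5309, 0.1028, 0.156 ]), 'scene0': array([0.5165, 0.0972, 0.156 ]), 'side0': array([0.5263, 0.0908, 0.156 ])}
[0.4522 0.1013 0.012 ]
[ 0.5093 -0.1059  0.012 ]
[0.5957 0.139  0.012 ]
```

Checks: the button's mid-height triangulates to 0.189 (expected 0.188). The grip centre is at z 0.171, so its foot is at 0.156, which matches the housing top. The grip-to-ram distance is 87 mm, so the lock is about 2 mm out. Yaw is 15.4° from both the plate edge and the ram–grip line. I'll push the grip with the shut fingers, starting above the gap.

Request:
move_arm([
  [0,[0.2,0.1,0],-0.5],
  [0,[0.4,0.25,0],-1],
  [0,[0.7,0.4,0],-1.5],
  [0,[1.0,0.6,0],-2],
  [0,[1.2,0.7,0],-2.57],
  [0,[1.31,0.76,0],-2.57],
  [0,[1.31,0.76,0],-2.57],
  [0,[1.31,0.76,0],-2.57],
  [0,[1.31,0.76,0],-2.57],
  [0,[1.31,0.76,0],-2.57],
])

```text
clock: 1.15
eef_pos: [0.5378, 0.0651, 0.2314]
tool_rot: [0.606, 0.795, -0.0, 0.0]
ft_force: [0.7, 1.5, -0.6]
grip_width: 0.0002
```

Run:
```python
from h import *
grab('wrist','wrist1');grab('side','side1');o=get_obs();print(o['eef_pos'],R.from_quat(o['tool_rot']).as_matrix().round(3),o['clock'],o['ft_force'],o['grip_width'])
s=cv2.imread('pics/side1.png')[110:220,290:390]
cv2.imwrite('pics/cd1.png',cv2.resize(s,None,fx=5,fy=5,interpolation=2))
```

```text
[0.53788414 0.06508421 0.23146265] [[-0.265  0.964  0.   ]
 [ 0.964  0.265 -0.   ]
 [-0.     0.    -1.   ]] 1.25 [ 0.37475276  0.42528626 -0.34778999] -9.285069819222495e-05
```

View pics/wrist1.png

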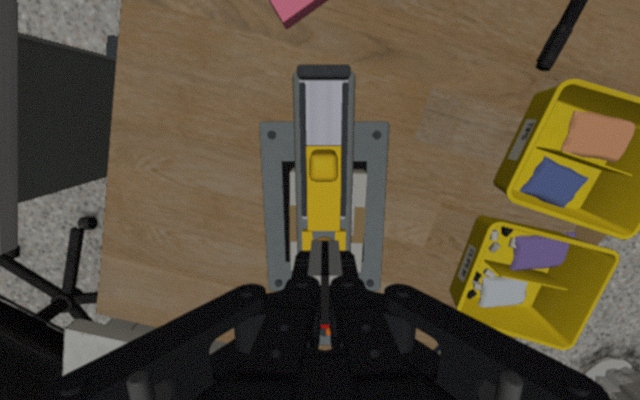

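View pics/cd1.png

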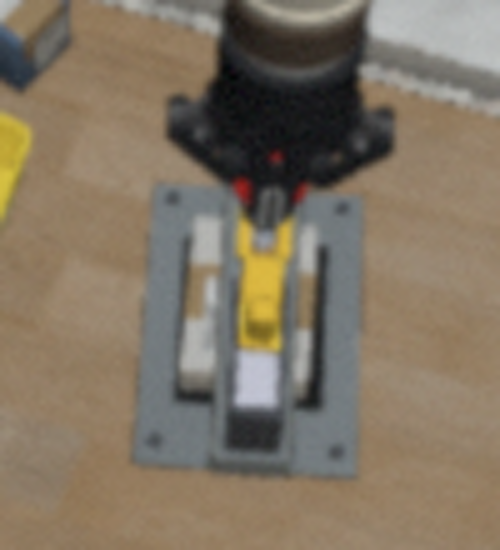

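The wrist view shows the press axis running vertically. The grip is at (323,165), the shut fingers at (325,250) on the same axis, and the end stop at (323,72).

Run:
```python
from h import *
np.set_printoptions(precision=4,suppress=True)
g={'wrist0':(372.5,58.5),'wrist1':(323,165),'scene0':(301.3,178.3)}
p,e=tri(g);print(p,e)
a=np.array([-.2655,.964]);b=np.array([.964,.2655]);ram=np.array([.5519,.0164])
o=get_obs()
for q in (p[:2],o['eef_pos'][:2],atz('wrist1',(323,66),.165)[:2]): print((q-ram)@a,(q-ram)@b)
c=cv2.imread('pics/wrist1.png')[50:280,260:400];cv2.imwrite('pics/cw1.png',cv2.resize(c,None,fx=4,fy=2.6,interpolation=2) if 0 else cv2.resize(c,None,fx=2.6,fy=2.6,interpolation=2))
```

```text
[0.5281 0.1001 0.1734] [-0.5691  0.152   0.8184 -0.1243 -0.3532 -0.8612]
0.08697396484177485 -0.0007287921176677016
0.05065278768830164 -0.0005856330866859867
0.14777264082895922 -0.0011545519886637192
```

View pics/cw1.png

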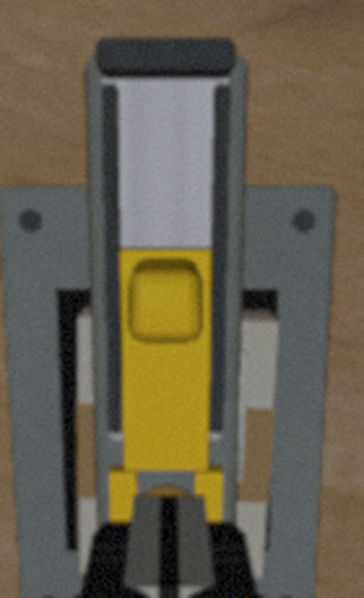

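Grip is at y=87 mm on the press axis and the end stop is at 148 mm, both as expected. Descend to z≈0.166.

Request:
move_arm([
  [0,[0,0,0.2],0],
  [0,[0,0,0.4],0],
  [0,[0,0,0.6],0],
  [0,[0,0,0.8],0],
  [0,[0,0,1.0],0],
  [0,[0,0,1.15],0],
  [0,[0,0,1.25],0],
  [0,[0,0,1.3],0],
  [0,[0,0,1.3],0],
  [0,[0,0,1.3],0],
])

```text
clock: 2.25
eef_pos: [0.5383, 0.0655, 0.1667]
tool_rot: [0.606, 0.796, 0.0, 0.0]
ft_force: [-0.3, -0.1, 0.2]
grip_width: -0.0002
```

Request:
move_arm([
  [0,[0.1,0,0],0],
  [0,[0.2,0,0],0],
  [0,[0.3,0,0],0],
  [0,[0.4,0,0],0],
  [0,[0.5,0,0],0],
  [0,[0.6,0,0],0],
  [0,[0.7,0,0],0],
  [0,[0.8,0,0],0],
  [0,[0.85,0,0],0],
  [0,[0.85,0,0],0],
])

```text
clock: 3.25
eef_pos: [0.5266, 0.1072, 0.1664]
tool_rot: [0.606, 0.796, 0.0, -0.0]
ft_force: [-0.7, 0.1, -0.4]
grip_width: -0.0002
```

Run:
```python
from h import *
o=get_obs();print(o['eef_pos'],o['ft_force'],o['clock'])
grab('wrist','wrist2')
c=cv2.imread('pics/wrist2.png')[50:280,240:420];cv2.imwrite('pics/cw2.png',cv2.resize(c,None,fx=2.6,fy=2.6,interpolation=2))
```

```text
[0.52656293 0.10718069 0.16636151] [-0.65082802  0.05569288 -0.41564378] 3.25
```

View pics/cw2.png

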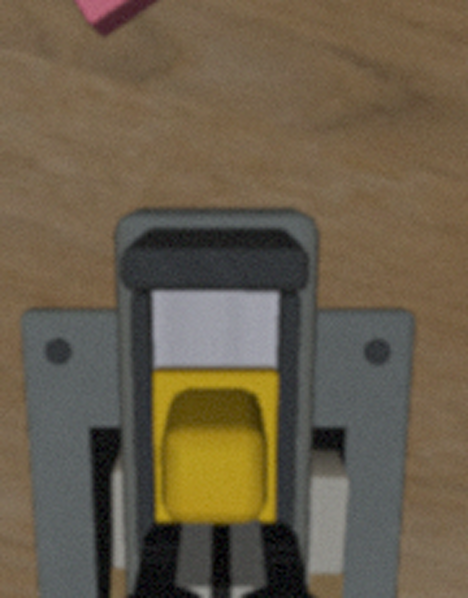

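The grip is being pushed (crop (213,455)) and the slide is about 15 mm short of the stop. Continue.

Request:
move_arm([
  [0,[0.06,0,0],0],
  [0,[0.12,0,0],0],
  [0,[0.16,0,0],0],
  [0,[0.2,0,0],0],
  [0,[0.22,0,0],0],
  [0,[0.24,0,0],0],
  [0,[0.26,0,0],0],
  [0,[0.27,0,0],0],
  [0,[0.28,0,0],0],
  [0,[0.28,0,0],0],
])

```text
clock: 4.3
eef_pos: [0.5231, 0.119, 0.1662]
tool_rot: [0.606, 0.795, -0.001, 0.001]
ft_force: [1.2, -5.5, -1.0]
grip_width: 0.0
```

Run:
```python
from h import *
o=get_obs();print(o['eef_pos'],o['ft_force'],o['clock'])
grab('wrist','wrist3')
c=cv2.imread('pics/wrist3.png')[50:280,240:420];cv2.imwrite('pics/cw3.png',cv2.resize(c,None,fx=2.6,fy=2.6,interpolation=2))
```

```text
[0.52310609 0.11902342 0.16615616] [ 1.20630839 -5.52212203 -1.01598087] 4.3
```

View pics/cw3.png

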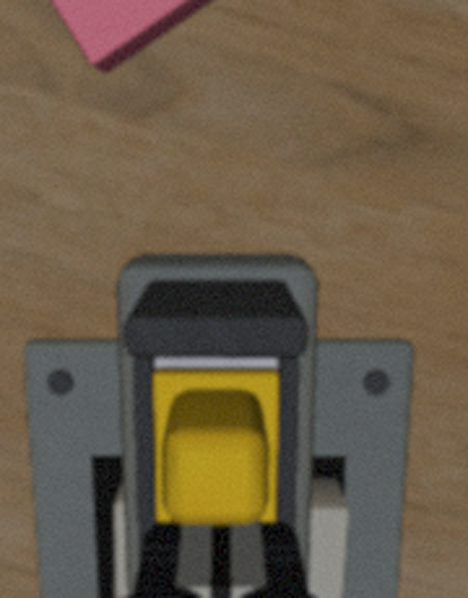

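There is about a 2 mm light strip left before the stop; push a little more.

Request:
move_arm([
  [0,[0.02,0,0],0],
  [0,[0.03,0,0],0],
  [0,[0.04,0,0],0],
  [0,[0.05,0,0],0],
  [0,[0.06,0,0],0],
  [0,[0.06,0,0],0],
  [0,[0.06,0,0],0],
  [0,[0.06,0,0],0],
  [0,[0.06,0,0],0],
  [0,[0.06,0,0],0],
])

```text
clock: 5.35
eef_pos: [0.523, 0.1192, 0.1661]
tool_rot: [0.607, 0.795, -0.002, 0.003]
ft_force: [3.8, -12.6, -2.1]
grip_width: 0.0001
```

Run:
```python
from h import *
o=get_obs();print(o['eef_pos'],o['ft_force'],o['clock'])
grab('wrist','wrist4')
c=cv2.imread('pics/wrist4.png')[50:280,240:420];cv2.imwrite('pics/cw4.png',cv2.resize(c,None,fx=2.6,fy=2.6,interpolation=2))
```

```text
[0.52301154 0.11922628 0.16610909] [  3.78582526 -12.55259022  -2.10956751] 5.35
```

View pics/cw4.png

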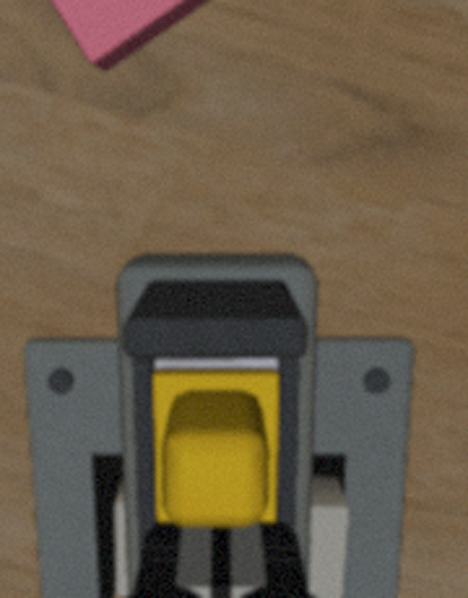

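Run:
```python
from h import *
a=np.array([-.2655,.964]);ram=np.array([.5519,.0164])
f=lambda t,uv,z:(atz(t,uv,z)[:2]-ram)@a
for z in (.150,.156): print('edge',f('wrist1',(323,145),z),f('wrist4',(323,192.7),z),'stopface',f('wrist4',(323,187.5),z),f('wrist1',(323,79.5),z))
print('grip top near/far edges',f('wrist4',(323,251),.186),f('wrist4',(323,216),.186), f('wrist1',(323,181),.186),f('wrist1',(323,153),.186))
print(f('wrist4',(323,200.5),.156))
```

```text
edge 0.09745461730359958 0.1351107336145484 stopface 0.1379453906995529 0.14131176176185037
edge 0.0980588009647771 0.13670471214421853 stopface 0.13943207439252633 0.14074302384413143
grip top near/far edges 0.11854153626960695 0.13458573438094143 0.07896166530342198 0.09628749592842449
0.13256273057994328
```

The stop has been reached: there was 13 N without further motion, and the grip has moved from about 87.5 to 126.5 mm. Back off, lift, and go over the button.

Request:
move_arm([
  [0,[-0.15,0,0],0],
  [0,[-0.3,0,0],0],
  [0,[-0.3,0,-0.3],0],
  [0,[-0.3,0,-0.7],0],
  [0,[-0.3,0,-1.1],0],
  [0,[-0.5,0,-1.4],0],
  [0,[-0.9,0,-1.4],0],
  [0,[-1.4,0,-1.4],0],
  [0,[-1.9,0,-1.4],0],
  [0,[-2.2,0.01,-1.4],0],
])

```text
clock: 6.4
eef_pos: [0.5523, 0.016, 0.2365]
tool_rot: [0.606, 0.795, 0.001, -0.0]
ft_force: [0.6, 0.3, 0.3]
grip_width: -0.0004
```

Run:
```python
from h import *
o=get_obs();print(o['eef_pos'],o['ft_force'],o['clock'])
grab('wrist','wrist5');grab('scene','scene5');grab('side','side5')
o=get_obs();print(o['eef_pos'],o['ft_force'],o['clock'])
a=np.array([-.2655,.964]);b=np.array([.964,.2655]);ram=np.array([.5519,.0164]);q=o['eef_pos'][:2]-ram;print(q@a,q@b)
c=cv2.imread('pics/scene5.png')[140:250,210:350];cv2.imwrite('pics/cs5.png',cv2.resize(c,None,fx=5,fy=5,interpolation=2))
c=cv2.imread('pics/side5.png')[110:220,290:390];cv2.imwrite('pics/cd5.png',cv2.resize(c,None,fx=5,fy=5,interpolation=2))
```

```text
[0.5522731  0.01600653 0.23652249] [0.60286206 0.29618971 0.29357799] 6.4
[0.5519893  0.01674226 0.23621042] [-0.39853415 -0.34089394 -0.23316052] 6.55
0.00030623192739086827 0.0001769603399723911
```

View pics/wrist5.png

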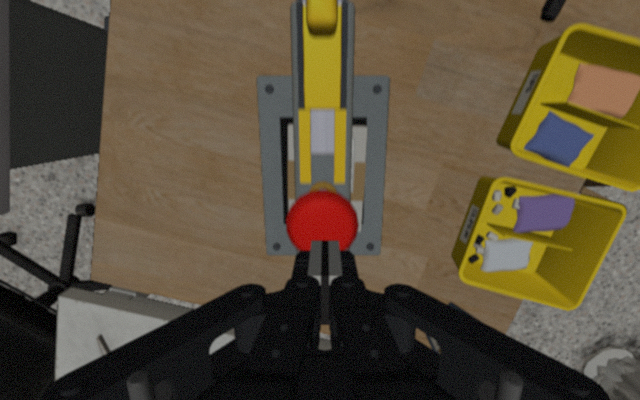

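View pics/cs5.png

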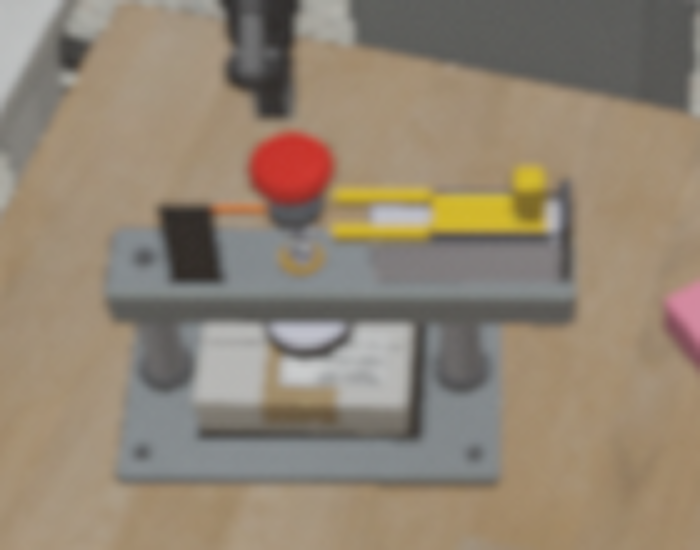

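View pics/cd5.png

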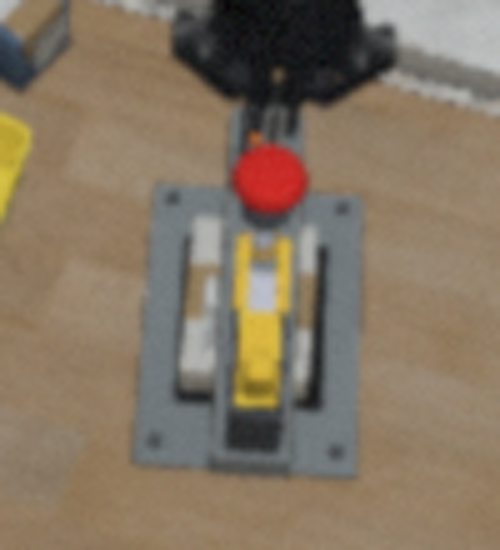

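The lock is out: the grip is beside the stop in the scene and side crops, and the fork is clear of the collar. The ram is still up, and the shut fingertips are centred over the button within 0.5 mm. Descend gently to find contact.

Request:
move_arm([
  [0,[0,0,0.15],0],
  [0,[0,0,0.3],0],
  [0,[0,0,0.45],0],
  [0,[0,0,0.58],0],
  [0,[0,0,0.66],0],
  [0,[0,0,0.72],0],
  [0,[0,0,0.74],0],
  [0,[0,0,0.76],0],
  [0,[0,0,0.76],0],
  [0,[0,0,0.76],0],
])

```text
clock: 7.55
eef_pos: [0.5516, 0.0172, 0.1994]
tool_rot: [0.606, 0.796, 0.0, 0.0]
ft_force: [-1.8, 0.7, 4.8]
grip_width: -0.0002
```

Contact: 4.8 N at z 0.1994, and the button top is at 0.200. Press on slowly.

Request:
move_arm([
  [0,[0,0,0.04],0],
  [0,[0,0,0.08],0],
  [0,[0,0,0.12],0],
  [0,[0,0,0.16],0],
  [0,[0,0,0.2],0],
  [0,[0,0,0.24],0],
  [0,[0,0,0.28],0],
  [0,[0,0,0.32],0],
  [0,[0,0,0.34],0],
  [0,[0,0,0.34],0],
])

```text
clock: 8.55
eef_pos: [0.5517, 0.0172, 0.1835]
tool_rot: [0.606, 0.796, 0.001, 0.0]
ft_force: [-4.9, 0.9, 11.3]
grip_width: 0.0
```

Request:
move_arm([
  [0,[0,0,0.02],0],
  [0,[0,0,0.04],0],
  [0,[0,0,0.06],0],
  [0,[0,0,0.08],0],
  [0,[0,0,0.1],0],
  [0,[0,0,0.11],0],
  [0,[0,0,0.12],0],
  [0,[0,0,0.12],0],
  [0,[0,0,0.12],0],
  [0,[0,0,0.12],0],
])

```text
clock: 9.55
eef_pos: [0.5517, 0.0172, 0.1784]
tool_rot: [0.606, 0.796, 0.001, 0.001]
ft_force: [-6.5, -0.2, 14.7]
grip_width: -0.0002
```

Run:
```python
from h import *
o=get_obs();print(o['eef_pos'],o['ft_force'],o['clock'])
grab('scene','scene6');grab('side','side6');grab('wrist','wrist6')
c=cv2.imread('pics/scene6.png')[140:250,210:350];cv2.imwrite('pics/cs6.png',cv2.resize(c,None,fx=5,fy=5,interpolation=2))
c=cv2.imread('pics/side6.png')[110:220,290:390];cv2.imwrite('pics/cd6.png',cv2.resize(c,None,fx=5,fy=5,interpolation=2))
c=cv2.imread('pics/wrist6.png')[50:350,240:440];cv2.imwrite('pics/cw6.png',cv2.resize(c,None,fx=2,fy=2,interpolation=2))
```

```text
[0.55171866 0.01719815 0.17837225] [-6.46518951 -0.21336312 14.70827714] 9.55
```

View pics/cs6.png

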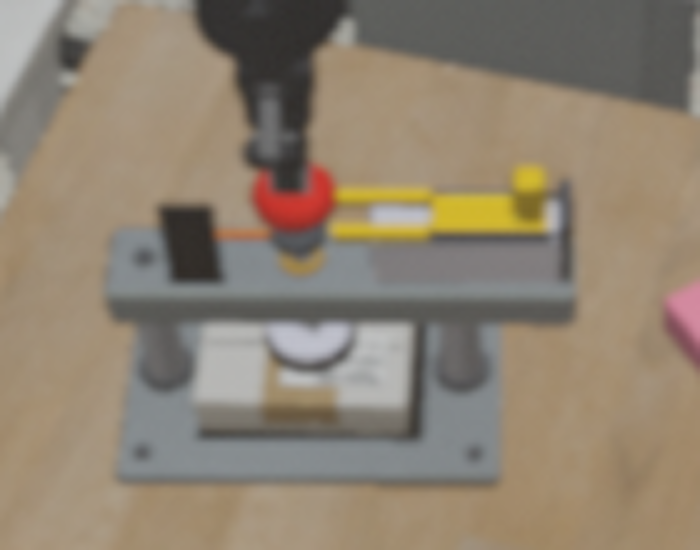

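View pics/cd6.png

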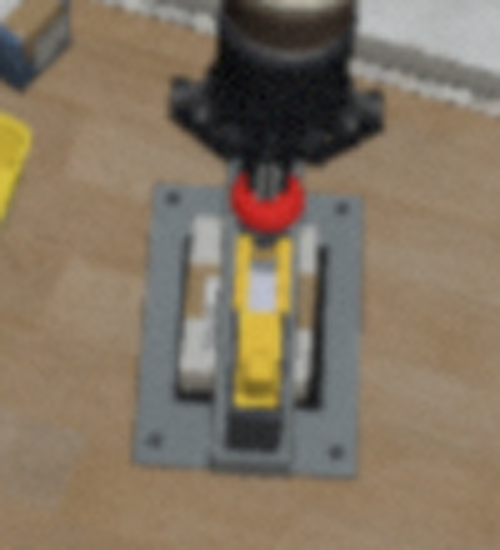

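View pics/cw6.png

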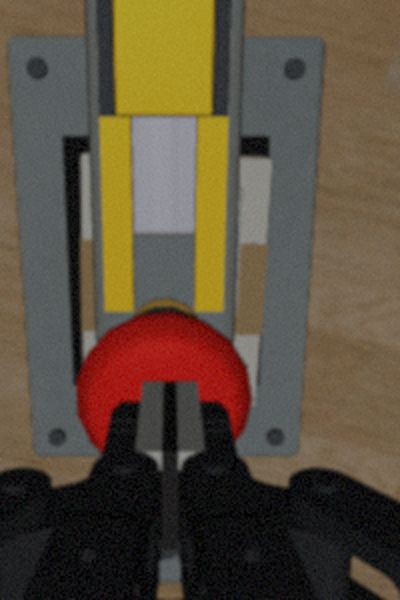

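Travel is 21.6 mm at 14.7 N, which matches mid-green (22 mm, 14 N). In the scene crop the orange pointer fell from row 210 to 235 (about 22 mm), and the foot is on the carton. Hold.

Request:
move_arm([
  [0,[0,0,0],0],
  [0,[0,0,0],0],
  [0,[0,0,0],0],
  [0,[0,0,0],0],
  [0,[0,0,0],0],
  [0,[0,0,0],0],
  [0,[0,0,0],0],
  [0,[0,0,0],0],
  [0,[0,0,0],0],
  [0,[0,0,0],0],
])

```text
clock: 10.7
eef_pos: [0.5517, 0.0172, 0.1784]
tool_rot: [0.606, 0.796, 0.001, 0.001]
ft_force: [-6.1, 0.6, 13.8]
grip_width: 0.0001
```

Request:
move_arm([
  [0,[0,0,0],0],
  [0,[0,0,0],0],
  [0,[0,0,0],0],
  [0,[0,0,0],0],
  [0,[0,0,0],0],
  [0,[0,0,0],0],
  [0,[0,0,0],0],
  [0,[0,0,0],0],
  [0,[0,0,0],0],
  [0,[0,0,0],0],
])

```text
clock: 11.7
eef_pos: [0.5517, 0.0172, 0.1784]
tool_rot: [0.606, 0.796, 0.001, 0.001]
ft_force: [-6.6, 0.8, 14.2]
grip_width: -0.0
```

Request:
move_arm([
  [0,[0,0,0],0],
  [0,[0,0,0],0],
  [0,[0,0,0],0],
  [0,[0,0,0],0],
  [0,[0,0,0],0],
  [0,[0,0,0],0],
  [0,[0,0,0],0],
  [0,[0,0,0],0],
  [0,[0,0,0],0],
  [0,[0,0,0],0],
])

```text
clock: 12.7
eef_pos: [0.5517, 0.0172, 0.1783]
tool_rot: [0.606, 0.796, 0.001, 0.001]
ft_force: [-6.6, 0.2, 14.0]
grip_width: -0.0001
```

Run:
```python
from h import *
print(job_done())
```

```text
the job is handed in; nothing more can be done
None
```

I slid the transport lock out to its end stop, pressed the palm button into the green band and held it there for about 3 s. I then handed the job in with the button still held down; no verdict was reported.

- **Lock:** I pushed it with the shut fingertips until they met about 13 N with no further motion. The images put the grip at about 126 mm from the ram axis, against 125 mm expected. The slide's edge measured 38–39 mm of movement from a start about 2 mm out. A narrow light strip stays visible between the slide and the dark stop; I took the force and the grip position as proof that it is fully out.
- **Press:** The fingers met the button at z = 0.1994 m (expected 0.200 m). At the end the fingertips stood steady at z = 0.178 m, which is about 21.6 mm of ram travel, pushing with 14 N. That matches the given mid-green values of 22 mm and 14 N.
- **Gauge:** Its coloured face was not visible to any camera. I inferred green from the fingertip height, the force, and the pointer's drop of about 22 mm seen from behind.
- **Oddity:** A steady sideways force of about 6.5 N showed at the wrist while holding, with no motion.
- **Carton and bystanders:** The carton showed no shift in the last pictures. The arm never went near the bystanders, but I did not re-measure them.

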